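# Load the brass wire on the dispenser spindle

### The job

Fit the red spool of brass wire onto the upright spindle of the green wire stand: lower it over the pin right down until it sits flat on the rubber pad, and only then let go. Leave the blue spool of copper wire and the white spool of steel wire where they stand.

Things in the scene. Friction and masses are not known exactly. Their poses are not given: they have to be found in the camera images.
- spool_brass: The spool to fit: red plastic flanges, wound with yellow brass wire. It stands upright on the bench. Flanges 56 mm in diameter and 6 mm thick, winding 46 mm in diameter, 55 mm tall overall, open bore of 28 mm right through; 0.2 to 0.3 kg. Origin: centre of its underside; z is its axis (up). Can be gripped from above across the flanges (56 mm wide, from any side).
- spool_copper: Bystander: a spool of the same shape and size with blue plastic flanges and copper wire, standing upright. Origin: centre of its underside; z up.
- spool_steel: Bystander: a spool of the same shape and size with white plastic flanges and grey steel wire, standing upright. Origin: centre of its underside; z up.
- spool_stand: Wire stand, fixed to the bench: green round base 110 mm in diameter, a black rubber pad 50 mm in diameter on it whose top (the seat for the spool) is 20 mm above the origin, and one upright steel spindle 12 mm in diameter on the base's axis, its domed tip 85 mm above the origin (so 65 mm above the pad). Origin: centre of the base's underside on the bench top; z up along the spindle.
There are look-alikes about, which are no part of the job. There is more than one size of the spool_brass; the job needs the smaller.

How it is judged:
On the way:
1. the red spool, still held in the fingers, is over the spindle and lowered to within 20 mm of the rubber pad (horizontal distance between spool_brass and spool_stand below 0.014 m and z of spool_brass in the frame of spool_stand below 0.04 m and contact force between the fingers and spool_brass above 0.5 N), for 0.1 s.
At the end, for the whole second after the job is handed in: The red spool is on the spindle (its axis within 14 mm of the stand's), its underside within 5 mm of the rubber pad's top, upright within about 7 degrees, at rest and released; the blue and white spools stand within 30 mm of where they were (horizontal distance between spool_brass and spool_stand below 0.014 m and z of spool_brass in the frame of spool_stand between 0.015 and 0.025 m and angle between spool_brass's own z axis and vertical below 0.12 rad and linear speed of spool_brass below 0.03 m/s and distance of each of spool_copper, spool_steel from where it was at the start of the episode below 0.03 m); the robot touches nothing.
It fails at once if the blue spool is moved by more than 30 mm or tipped (distance of spool_copper from where it was at the start of the episode above 0.03 m or angle between spool_copper's own z axis and vertical above 0.5 rad).
It fails at once if the white spool is moved by more than 30 mm or tipped (distance of spool_steel from where it was at the start of the episode above 0.03 m or angle between spool_steel's own z axis and vertical above 0.5 rad).
It also fails if it takes over 42 s, if anything falls off the work surface, if the arm or the gripper's body presses on something with over 40 N, if the wrist force passes 120 N, or if a joint passes its speed limit or range.

### The arm

A 6-joint arm with a two-finger parallel gripper is mounted at the origin on a cart in front of the work surface, level with it; the furniture and walls round the work are solid. World frame = base frame: x ahead of the robot, y to its left, z up, the work surface at z = 0. Lengths are in m, angles in rad, forces in N, time in s.
With the tool pointing down it reaches from about 0.375 to 0.825 m from the base axis. Payload 5.5 kg.
Tool frame: the origin (TCP) lies at the very end of the fingers, on their centre line; the grasp point (between the pads) lies 19 mm behind it; z points along the fingers, y is the line along which they close (so a half turn about z gives the same grasp; the last joint's range is limited). The gripper opens to 85 mm and grips with 20 to 120 N. Pads are 22 mm wide; open, the fingers measure 114 mm over their backs; the gripper's body (76 mm by 85 mm) begins 54 mm behind the grasp point. The pads swing forward as they close: fully open they stand 13 mm farther back than shut.
Start: joints at [1.157, 0.314, -0.047, 1.21, 0, 1.571], TCP at [0.241, 0.549, 0.231] pointing down, gripper open.
Joint ranges: [-2.67, 2.67], [-0.69, 1.73], [-1.03, 1.25], [-2.08, 2.16], [-1.42, 1.45], [-3.14, 3.14]. Speed limits (rad/s): [2.39, 2.39, 3.01, 3.14, 3.14, 3.14].

### API

Orientations are given as a 3x3 rotation matrix whose columns are the frame's x, y, z axes.
In Python, from cell import r gives the robot as it stands.
- The arm moves only by the shell command python3 -m handwheel 'ROWS' [FORCE]. ROWS is JSON, a list of rows, each a list of 5 numbers: the shift along the tool's x, y, z in mm, then the turn about the tool's z in degrees, then the finger opening in mm, from 0 to 85.4. In form: [[tx, ty, tz, roll, grip], ...]. A call has 1 to 12 rows; each row is the pose to reach, as a shift and turn from the pose commanded when the call began, along the tool's axes at that moment; what a row does not reach only later rows make up. A row lasts 1/12 s, in which the tool goes at most 41.7 mm and 7.16 degrees, less where a joint would pass 70% of its speed; a pose out of reach is approached as far as the arm can. A call with a gripper value outside its range is refused whole. The fingers move at their own pace and stop on an object; FORCE is the grip in N (left out, the last holds). Time passes only in rows, so rows that repeat a pose let the fingers close. It gives the time, the measured TCP pose, the force, the opening and the grip force at its end, in the units of the state.
- r.state(): the state, without advancing time (a new reading comes with each control period).
- r.capture(name): name is "scene" or "top"; returns (picture, depth): 420x560x3 uint8, red, green, blue; 420x560 float32, m along the optical axis (not along the pixel's ray), 0 where there is no reading.
- r.camera_info(name): a dict with "fx", "fy", "cx", "cy" (pixels), "dist_coeffs" ([k1, k2, p1, p2, k3] as OpenCV has them; the pictures are not rectified), "view" (4x4, takes a point from world to camera coordinates). Camera axes: x right, y down, z forward; pixel columns grow to the right and rows downward; lengths in m; the calibration is good to about 2 mm. A picture is of the moment at which its call begins. camera_info takes no time and is no camera call.
- r.close_job(): hands the job in; it is judged then, once.
The state is a dict: "time": time; "qpos": joint angles; "joint_velocities": joint speeds; "joint_efforts": joint torques, N m; "tool_pos": TCP position; "eef_rot": TCP orientation; "wrist_force": force on the tool from outside, world axes, zero at the start; "ft_torque": the same for the moment, N m; "grip_width": finger opening in m; "grasp_force": force on a finger pad.
Only numpy, scipy, OpenCV 4.12 (cv2) and the standard library are available. Lean on these libraries where they do the work, as an engineer would, in place of code of your own. Each camera call takes 0.05 s, during which the arm holds its last target. There are 200 camera calls.

## Working session

There is one attempt and no reset: what is moved stays moved. The work goes in short steps, Python scripts to look and compute and a shell command to move; the robot and the scene stay as the last step left them, time stands still between calls to the robot, and variables do not carry over. Pictures are saved under pics/ and viewed, at most 10 in all, crops included, and the job is handed in when it is done.

```bash
mkdir -p pics; cat > h.py <<'E'
import numpy as np, cv2
from cell import r
def snap(n,f):
    p,d=r.capture(n); cv2.imwrite(f'pics/{f}.png',p[:,:,::-1]); np.save(f'pics/{f}.npy',d); return p,d
def world(n,u,v,z,info=None):
    # z: depth
    c=info or r.camera_info(n); K=np.array([[c['fx'],0,c['cx']],[0,c['fy'],c['cy']],[0,0,1]])
    x=cv2.undistortPoints(np.array([[[u,v]]],float),K,np.array(c['dist_coeffs'],float))[0,0]
    return np.linalg.inv(np.array(c['view']))@np.array([x[0]*z,x[1]*z,z,1])
def onplane(n,u,v,h):
    a=world(n,u,v,0.0)[:3]; b=world(n,u,v,1.0)[:3]; return a+(b-a)*(h-a[2])/(b[2]-a[2])
E
python3 - <<'E'
from h import *
for n in('scene','top'):
    snap(n,n+'0'); c=r.camera_info(n); print(n,c['fx'],np.linalg.inv(np.array(c['view'])).round(3).tolist())
s=r.state(); print(s['time'],s['tool_pos'],np.array(s['eef_rot']).round(2).tolist(),s['grip_width'])
E
```

```text
scene 525.963932089305 [[0.77, -0.49, 0.408, -0.086], [-0.638, -0.573, 0.515, -0.729], [-0.019, -0.657, -0.754, 1.075], [0.0, 0.0, 0.0, 1.0]]
top 493.54938959398487 [[-0.021, -0.984, 0.177, 0.279], [-1.0, 0.023, 0.01, -0.056], [-0.014, -0.177, -0.984, 1.213], [0.0, 0.0, 0.0, 1.0]]
0.1 [0.24104954 0.54889159 0.2305426 ] [[-0.92, 0.4, -0.0], [0.4, 0.92, -0.0], [0.0, -0.0, -1.0]] 0.08562616290187407
```

View pics/scene0.png

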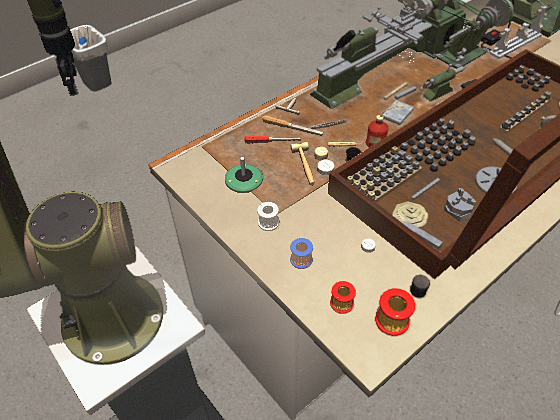

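View pics/top0.png

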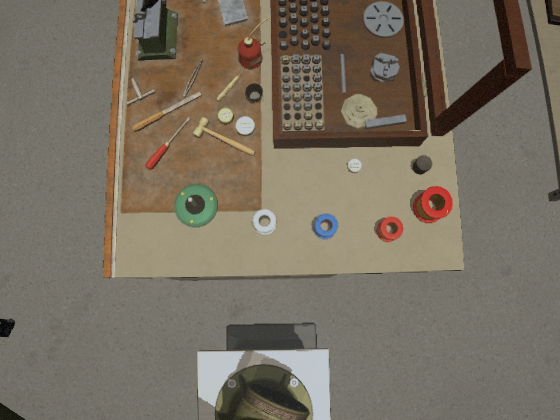

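Candidates for the red spool:
- Small red spool: scene (343,296), top (391,229).
- Large red spool: scene (396,311), top (433,205).
- Red oil can: scene (377,130), not a spool.

The stand is at scene (243,176), top (196,205). Blue is at top (326,226) and white at top (264,222). I choose the small red one. Next I measure it in both views and check it in a crop.

```bash
cat > m.py <<'E'
from h import *
def cloud(n,f,box):
    d=np.load(f'pics/{f}.npy'); p=cv2.imread(f'pics/{f}.png'); c=r.camera_info(n)
    u0,v0,u1,v1=box; vv,uu=np.mgrid[v0:v1,u0:u1]; z=d[v0:v1,u0:u1].ravel()
    K=np.array([[c['fx'],0,c['cx']],[0,c['fy'],c['cy']],[0,0,1]])
    x=cv2.undistortPoints(np.stack([uu.ravel(),vv.ravel()],-1)[:,None].astype(float),K,np.array(c['dist_coeffs'],float))[:,0]
    P=np.c_[x*z[:,None],z,np.ones_like(z)]@np.linalg.inv(np.array(c['view'])).T
    k=z>0; return P[k,:3],p[v0:v1,u0:u1].reshape(-1,3)[k].astype(int)
def rim(n,f,box,h=None):
    P,col=cloud(n,f,box); z=P[:,2]
    if h is None:
        hi,e=np.histogram(z[z>.03],bins=np.arange(.03,.2,.004)); h=e[hi.argmax()]+.002
    Q=P[abs(z-h)<.005][:,:2].astype(np.float32)
    (cx,cy),R=cv2.minEnclosingCircle(Q); return np.round([cx,cy,h,2*R,len(Q),np.hypot(cx,cy)],4)
E
python3 - <<'E'
from m import *
for nm,t,s in(('small',(374,212,408,246),(325,276,360,318)),('big',(410,183,456,225),(370,285,420,338)),('blue',(310,210,342,243),(285,235,318,270)),('white',(250,206,280,238),(255,200,282,232))):
    print(nm,rim('top','top0',t),rim('scene','scene0',s))
for n,f,b in(('top','top0',(170,180,222,232)),('scene','scene0',(220,150,268,196))):
    P,c=cloud(n,f,b); g=(c[:,1]>c[:,2]+20)&(c[:,1]>c[:,0]+10)&(P[:,2]>0.003)
    print('stand',np.median(P[g,2]),cv2.minEnclosingCircle(P[g,:2].astype(np.float32)))
    k=P[:,2]>.04; print('pin',k.sum(),P[k].mean(0),P[k].max(0))
a=cv2.imread('pics/scene0.png')[225:345,270:430]; b=cv2.imread('pics/top0.png')[180:270,300:460]
cv2.imwrite('pics/crop1.png',np.vstack([cv2.resize(a,None,fx=3,fy=3),cv2.resize(b,(480,240))]))
E
```

```text
small [ 4.351e-01 -3.157e-01  5.600e-02  5.510e-02  2.790e+02  5.375e-01] [ 4.316e-01 -3.150e-01  5.600e-02  5.920e-02  3.100e+02  5.343e-01]
big [ 4.902e-01 -4.232e-01  7.600e-02  8.110e-02  5.910e+02  6.476e-01] [ 4.907e-01 -4.230e-01  7.600e-02  8.320e-02  6.630e+02  6.479e-01]
blue [ 4.440e-01 -1.601e-01  5.600e-02  5.560e-02  2.880e+02  4.720e-01] [ 4.439e-01 -1.582e-01  5.600e-02  5.790e-02  2.580e+02  4.712e-01]
white [ 4.581e-01 -1.330e-02  5.600e-02  5.560e-02  2.980e+02  4.583e-01] [ 4.579e-01 -1.280e-02  5.600e-02  5.770e-02  2.290e+02  4.580e-01]
stand 0.013651069542725769 ((0.5091131925582886, 0.16011618077754974), 0.05432339757680893)
pin 40 [0.50608501 0.1594485  0.07092535] [0.51439895 0.16471333 0.08641321]
stand 0.014379437156171626 ((0.5078394412994385, 0.15989680588245392), 0.056267671287059784)
pin 55 [0.50660129 0.15990644 0.06682876] [0.51435174 0.16794077 0.08753826]
```

View pics/crop1.png

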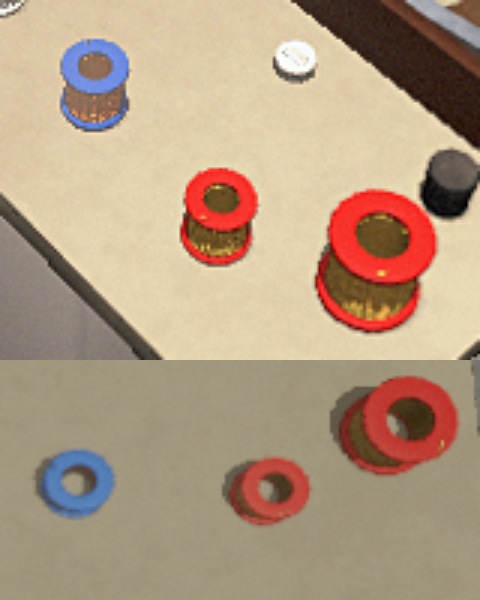

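The crop confirms it. The small red spool has a 56 mm rim at height 55 mm, at about (0.433,-0.315). The big one measures 82 × 76 mm. The stand is at about (0.508,0.160), with its pin tip at 0.086. Now I convert the waypoints to tool axes.

```bash
cat > d.py <<'E'
import sys,json
from h import *
s=r.state(); R=np.array(s['eef_rot']); p=np.array(s['tool_pos'])
print(s['time'],p.round(4),R.round(3).tolist(),np.round(s['wrist_force'],1),s['grip_width'],s['grasp_force'],np.round(s['qpos'],2))
for w in json.loads(sys.argv[1]): print(w,(R.T@(np.array(w)-p)*1000).round(1))
E
python3 d.py '[[0.40,0.36,0.23],[0.508,0.16,0.2],[0.48,-0.08,0.2],[0.4335,-0.3155,0.15]]'
```

```text
0.1 [0.241  0.5489 0.2305] [[-0.916, 0.402, -0.001], [0.402, 0.916, -0.001], [0.0, -0.001, -1.0]] [ 0.2 -1.   0.4] 0.08562616290187407 0.0 [ 1.16  0.31 -0.05  1.21  0.    1.57]
[0.4, 0.36, 0.23] [-221.5 -109.     0.7]
[0.508, 0.16, 0.2] [-400.8 -248.7   30.9]
[0.48, -0.08, 0.2] [-471.7 -479.7   31.3]
[0.4335, -0.3155, 0.15] [-523.8 -713.9   81.6]
```

```bash
python3 -m handwheel '[[-37,-18,0,0,85],[-74,-36,0,0,85],[-111,-54,0,0,85],[-148,-72,0,0,85],[-185,-90,0,0,85],[-221,-109,1,0,85],[-251,-132,6,0,85],[-281,-156,11,0,85],[-311,-179,16,0,85],[-341,-202,21,0,85],[-371,-225,26,0,85],[-401,-249,31,0,85]]' 40 && python3 d.py '[[0.48,-0.08,0.2],[0.4335,-0.3155,0.15]]'
```

```text
time: 1.1
tool_pos: [0.5087, 0.1584, 0.1998]
eef_rot: [[-0.916, 0.402, -0.0], [0.402, 0.916, -0.0], [0.0, -0.0, -1.0]]
wrist_force: [0.9, 0.7, -0.6]
grip_width: 0.0852
grasp_force: 0.0
1.1 [0.5087 0.1584 0.1998] [[-0.916, 0.402, -0.0], [0.402, 0.916, -0.0], [0.0, -0.0, -1.0]] [ 0.9  0.7 -0.6] 0.08517618650908608 0.0 [ 0.3   0.2  -0.26  1.1   0.    0.72]
[0.48, -0.08, 0.2] [-6.960e+01 -2.298e+02 -2.000e-01]
[0.4335, -0.3155, 0.15] [-121.7 -464.1   49.8]
```

```bash
python3 -m handwheel '[[-12,-38,0,0,85],[-23,-76,0,0,85],[-35,-115,0,0,85],[-46,-153,0,0,85],[-58,-191,0,0,85],[-69,-230,0,0,85],[-78,-269,8,0,85],[-87,-308,16,0,85],[-96,-347,25,0,85],[-104,-386,33,0,85],[-113,-425,41,0,85],[-122,-464,50,0,85]]' && python3 -m handwheel '[[0,0,0,0,85],[0,0,0,0,85]]' && python3 d.py '[[0.4335,-0.3155,0.15]]' && python3 - <<'E'
from m import *
snap('scene','scene1'); snap('top','top1')
a=cv2.imread('pics/scene1.png')[190:345,270:450]; b=cv2.imread('pics/top1.png')[180:270,320:460]
cv2.imwrite('pics/crop2.png',np.hstack([cv2.resize(a,(464,400)),cv2.resize(b,(330,400))]))
print(rim('scene','scene1',(325,276,360,318),.056))
E
```

```text
time: 2.1
tool_pos: [0.4325, -0.3155, 0.1498]
eef_rot: [[-0.916, 0.402, -0.0], [0.402, 0.916, 0.0], [0.0, 0.0, -1.0]]
wrist_force: [0.7, -0.5, -0.3]
grip_width: 0.0851
grasp_force: 0.0
time: 2.27
tool_pos: [0.4321, -0.3151, 0.1492]
eef_rot: [[-0.914, 0.406, -0.002], [0.406, 0.914, 0.001], [0.002, 0.001, -1.0]]
wrist_force: [-0.4, 1.3, 0.2]
grip_width: 0.0855
grasp_force: 0.0
2.2667 [ 0.4321 -0.3151  0.1492] [[-0.914, 0.406, -0.002], [0.406, 0.914, 0.001], [0.002, 0.001, -1.0]] [-0.4  1.3  0.2] 0.0854661106583514 0.0 [-0.63  0.24 -0.34  1.    0.   -0.21]
[0.4335, -0.3155, 0.15] [-1.4  0.2 -0.8]
[ 4.331e-01 -3.152e-01  5.600e-02  5.760e-02  3.140e+02  5.357e-01]
```

View pics/crop2.png

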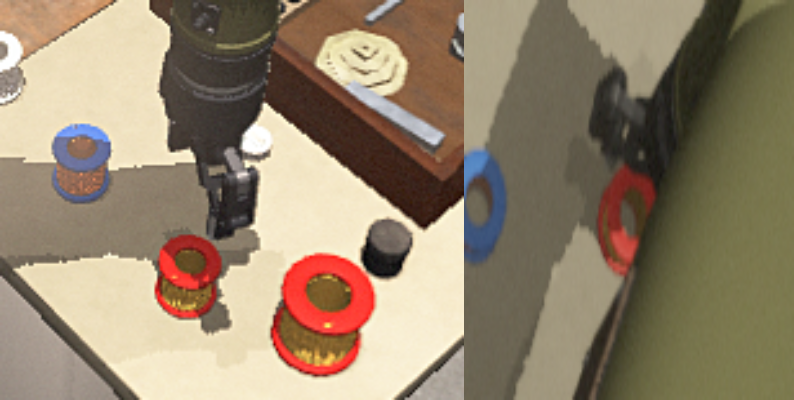

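The crop shows the open gripper at crop (230,200), above and in line with the small red spool at (188,265). The big spool is clear of it. I descend and grip the upper flange.

```bash
python3 -m handwheel '[[-1,0,25,0,85],[-1,0,50,0,85],[-1,0,70,0,85],[-1,0,85,0,85],[-1,0,98,0,85],[-1,0,108,0,85],[-1,0,115,0,85],[-1,0,121,0,85],[-1,0,121,0,85]]' && python3 -m handwheel '[[0,0,0,0,70],[0,0,0,0,62],[0,0,0,0,56],[0,0,0,0,45],[0,0,0,0,45],[0,0,0,0,45],[0,0,0,0,45],[0,0,0,0,45]]' 50
```

```text
time: 3.12
tool_pos: [0.4342, -0.3133, 0.0287]
eef_rot: [[-0.916, 0.401, -0.001], [0.401, 0.916, 0.001], [0.001, 0.0, -1.0]]
wrist_force: [-0.7, 1.2, 1.0]
grip_width: 0.085
grasp_force: 0.0
time: 3.78
tool_pos: [0.435, -0.3149, 0.0305]
eef_rot: [[-0.915, 0.402, 0.002], [0.402, 0.915, -0.001], [-0.002, -0.001, -1.0]]
wrist_force: [-1.3, -0.6, 5.6]
grip_width: 0.0535
grasp_force: 53.2
```

```bash
python3 -m handwheel '[[0,0,-8,0,45],[0,0,-18,0,45],[0,0,-33,0,45],[0,0,-53,0,45],[0,0,-75,0,45],[0,0,-97,0,45],[0,0,-117,0,45],[0,0,-130,0,45],[0,0,-130,0,45],[0,0,-130,0,45]]' && python3 - <<'E'
from m import *
snap('scene','scene2'); snap('top','top2')
a=cv2.imread('pics/scene2.png')[170:330,270:430]
cv2.imwrite('pics/crop3.png',cv2.resize(a,(600,600),interpolation=cv2.INTER_CUBIC))
P,c=cloud('scene','scene2',(290,180,400,330)); k=(c[:,2]>140)&(c[:,1]<70)&(c[:,0]<70)&(P[:,1]>-.37); P=P[k]
print(k.sum(),P.min(0),P.max(0)); print(np.histogram(P[:,2],bins=np.arange(.0,.26,.01)))
E
python3 d.py '[]'
```

```text
time: 4.62
tool_pos: [0.4348, -0.3145, 0.1603]
eef_rot: [[-0.916, 0.402, 0.002], [0.402, 0.916, -0.001], [-0.002, -0.0, -1.0]]
wrist_force: [0.2, -0.6, -2.1]
grip_width: 0.0538
grasp_force: 53.5
202 [ 0.40630619 -0.33998164  0.13011517] [ 0.4512851  -0.28782046  0.18905836]
(array([  0,   0,   0,   0,   0,   0,   0,   0,   0,   0,   0,   0,   0,
        66,   0,   0,   0,   0, 136,   0,   0,   0,   0,   0,   0]), array([0.  , 0.01, 0.02, 0.03, 0.04, 0.05, 0.06, 0.07, 0.08, 0.09, 0.1 ,
       0.11, 0.12, 0.13, 0.14, 0.15, 0.16, 0.17, 0.18, 0.19, 0.2 , 0.21,
       0.22, 0.23, 0.24, 0.25]))
4.7167 [ 0.4337 -0.3137  0.1585] [[-0.916, 0.402, -0.001], [0.402, 0.916, 0.001], [0.001, 0.0, -1.0]] [-0.8  0.4 -2.3] 0.053906608609196376 53.421291913837194 [-0.63  0.24 -0.32  1.02 -0.   -0.21]
```

View pics/crop3.png

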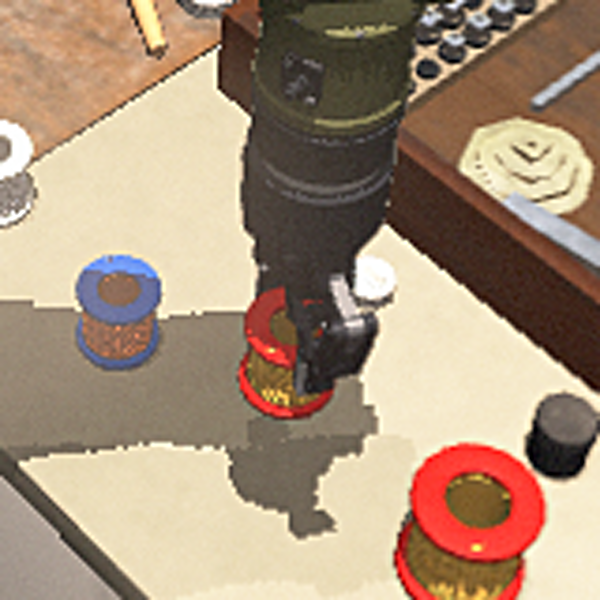

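The spool is held upright at crop (288,350). Its underside is at z≈0.130 and its top at 0.187, so the TCP is about 29 mm above its underside. I now carry it to above the stand.

```bash
python3 d.py '[[0.48,-0.08,0.16],[0.508,0.16,0.16]]'|tail -2
```

```text
[0.48, -0.08, 0.16] [ 51.6 232.6  -1.4]
[0.508, 0.16, 0.16] [122.5 463.6  -1.2]
```

```bash
python3 -m handwheel '[[3,12,0,0,45],[8,36,0,0,45],[15,66,0,0,45],[22,98,0,0,45],[29,130,0,0,45],[36,162,0,0,45],[44,196,0,0,45],[52,232,0,0,45],[61,264,0,0,45],[71,296,0,0,45],[81,328,0,0,45],[91,360,0,0,45]]' && python3 -m handwheel '[[8,28,0,0,45],[16,54,0,0,45],[23,76,0,0,45],[28,93,0,0,45],[31,103,0,0,45],[31,103,0,0,45],[31,103,0,0,45]]' && python3 d.py '[[0.508,0.16,0.16]]' && python3 - <<'E'
from m import *
snap('scene','scene3'); snap('top','top3')
a=cv2.imread('pics/scene3.png')[90:230,180:320]; b=cv2.imread('pics/top3.png')[150:250,150:250]
cv2.imwrite('pics/crop4.png',np.hstack([cv2.resize(a,(400,400)),cv2.resize(b,(400,400))]))
for n,b in(('scene',(200,90,300,230)),('top',(130,150,250,260))):
    P,c=cloud(n,n+'3',b); k=(c[:,2]>120)&(c[:,1]<70)&(c[:,0]<70)&(P[:,2]>.1); P=P[k]
    print(n,k.sum(),P.min(0),P.max(0))
    for lo,hi in((.12,.14),(.175,.2)):
        Q=P[(P[:,2]>lo)&(P[:,2]<hi)]
        if len(Q)>20: print(lo,len(Q),Q[:,2].mean(),cv2.minEnclosingCircle(Q[:,:2].astype(np.float32)))
E
```

```text
time: 5.72
tool_pos: [0.4944, 0.0542, 0.1582]
eef_rot: [[-0.916, 0.402, -0.002], [0.402, 0.916, 0.0], [0.002, -0.001, -1.0]]
wrist_force: [0.9, -0.1, -1.9]
grip_width: 0.0534
grasp_force: 53.4
time: 6.3
tool_pos: [0.508, 0.1588, 0.1585]
eef_rot: [[-0.916, 0.401, -0.002], [0.401, 0.916, -0.001], [0.001, -0.002, -1.0]]
wrist_force: [0.0, -0.5, -3.1]
grip_width: 0.0538
grasp_force: 53.5
6.3 [0.508  0.1588 0.1585] [[-0.916, 0.401, -0.002], [0.401, 0.916, -0.001], [0.001, -0.002, -1.0]] [ 0.  -0.5 -3.1] 0.05380032754037525 53.50368607789278 [ 0.3   0.23 -0.33  1.01 -0.    0.72]
[0.508, 0.16, 0.16] [ 0.4  1.1 -1.5]
scene 89 [0.48001989 0.1335328  0.13151419] [0.53015739 0.1883525  0.18801399]
0.12 34 0.1348631691170396 ((0.5049988627433777, 0.15871118009090424), 0.027096595615148544)
0.175 55 0.1837552707232941 ((0.506523072719574, 0.16026388108730316), 0.028477562591433525)
top 58 [0.48004999 0.14071741 0.13116835] [0.49413906 0.17477702 0.18878748]
0.175 42 0.18254997707611573 ((0.4907844364643097, 0.15432272851467133), 0.01351841539144516)
```

View pics/crop4.png

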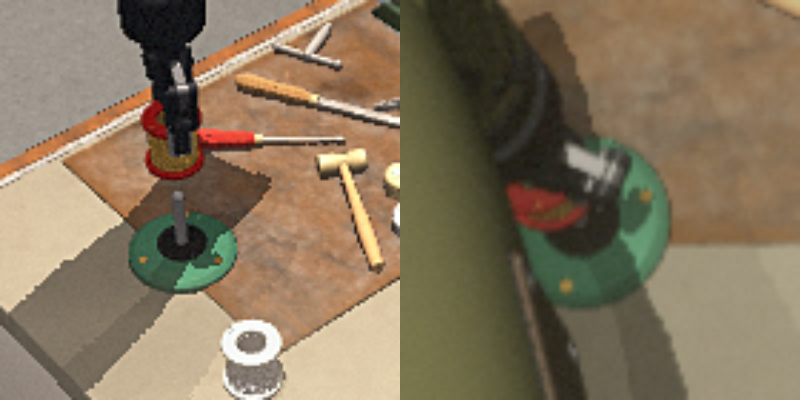

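The spool hangs at left crop (173,140), straight over the pin at (178,215). It measures about (0.507,0.160) against the stand's (0.508,0.160), well inside the 8 mm play. I lower it.

```bash
python3 -m handwheel '[[0,0,12,0,45],[0,0,25,0,45],[0,0,36,0,45],[0,0,46,0,45],[0,0,56,0,45],[0,0,66,0,45],[0,0,76,0,45],[0,0,85,0,45],[0,0,93,0,45],[0,0,98,0,45],[0,0,102,0,45],[0,0,102,0,45]]' && python3 -m handwheel '[[0,0,2,0,45],[0,0,4,0,45],[0,0,6,0,45],[0,0,6,0,45],[0,0,6,0,45]]'
```

```text
time: 7.4
tool_pos: [0.5083, 0.1587, 0.0565]
eef_rot: [[-0.916, 0.402, -0.001], [0.402, 0.916, -0.0], [0.001, -0.001, -1.0]]
wrist_force: [-1.7, 0.5, -2.7]
grip_width: 0.054
grasp_force: 53.5
time: 7.82
tool_pos: [0.5088, 0.1588, 0.0514]
eef_rot: [[-0.916, 0.402, 0.0], [0.402, 0.916, 0.0], [-0.0, 0.0, -1.0]]
wrist_force: [-0.4, -0.2, -2.1]
grip_width: 0.0539
grasp_force: 53.5
```

```bash
python3 -m handwheel '[[0,0,1,0,45],[0,0,2,0,45],[0,0,2,0,45],[0,0,2,0,45]]'|egrep 'pos|wrist_f'; python3 -m handwheel '[[0,0,1,0,45],[0,0,1,0,45],[0,0,1,0,45]]'|egrep 'pos|wrist_f'
```

```text
tool_pos: [0.5091, 0.1589, 0.0505]
wrist_force: [-2.5, 0.3, 7.6]
tool_pos: [0.5091, 0.1589, 0.0505]
wrist_force: [-5.8, -0.8, 17.8]
```

The upward force shows contact with the pad: the spool is seated. I release it and rise.

```bash
python3 -m handwheel '[[0,0,0,0,58],[0,0,0,0,66],[0,0,0,0,75],[0,0,0,0,85],[0,0,0,0,85],[0,0,0,0,85],[0,0,0,0,85]]' && python3 -m handwheel '[[0,0,-6,0,85],[0,0,-16,0,85],[0,0,-30,0,85],[0,0,-48,0,85],[0,0,-68,0,85],[0,0,-90,0,85],[0,0,-112,0,85],[0,0,-130,0,85],[0,0,-145,0,85],[0,0,-150,0,85],[0,0,-150,0,85],[0,0,-150,0,85]]' && python3 - <<'E'
from m import *
snap('scene','scene4')
cv2.imwrite('pics/crop5.png',cv2.resize(cv2.imread('pics/scene4.png')[90:290,180:380],(600,600)))
P,c=cloud('scene','scene4',(200,90,300,230)); k=(c[:,2]>120)&(c[:,1]<70)&(c[:,0]<70)&(abs(P[:,1]-.16)<.05)&(abs(P[:,0]-.508)<.05); P=P[k]
print(P.min(0),P.max(0)); Q=P[P[:,2]>.068]; print(cv2.minEnclosingCircle(Q[:,:2].astype(np.float32)),np.median(Q[:,2]))
E
```

```text
time: 8.98
tool_pos: [0.5087, 0.1588, 0.0481]
eef_rot: [[-0.916, 0.402, -0.0], [0.402, 0.916, -0.0], [0.0, -0.0, -1.0]]
wrist_force: [-0.2, -0.6, -0.2]
grip_width: 0.085
grasp_force: 0.0
time: 9.98
tool_pos: [0.5088, 0.1588, 0.1984]
eef_rot: [[-0.916, 0.402, 0.0], [0.402, 0.916, 0.0], [-0.0, 0.0, -1.0]]
wrist_force: [0.3, -0.3, 1.3]
grip_width: 0.085
grasp_force: 0.0
[0.4809299  0.1315046  0.02300703] [0.53484181 0.18890439 0.08265325]
((0.5072281956672668, 0.16038690507411957), 0.02886618860065937) 0.0758242863846722
```

View pics/crop5.png

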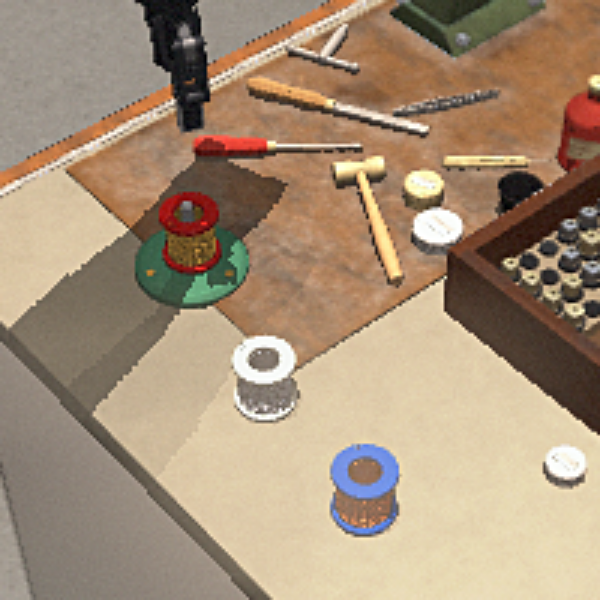

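The red spool sits flat on the pad at crop (190,235), with the pin tip showing through its bore and its top at 0.076. The gripper is clear, and the white spool (265,378) and blue spool (365,490) are untouched.

```bash
python3 -c "from cell import r; print(r.close_job())"
```

```text
the job is handed in; nothing more can be done
None
```

The small red brass spool is on the stand's spindle, seated flat on the rubber pad and released; the blue and white spools were not touched, and the job was handed in after about 10 s of robot time (no verdict came back).

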